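# Re-rack the part pots in reverse order

### The arm

A 6-joint arm with a two-finger parallel gripper is mounted at the origin on the work surface. World frame = base frame: x ahead of the robot, y to its left, z up, the work surface at z = 0. Lengths are in m, angles in rad, forces in N, time in s.
With the tool pointing down it reaches from about 0.35 to 0.775 m from the base axis. Payload 7.3 kg.
Tool frame: the origin (TCP) lies on the centre line of the jaws, within the pads' length; the fingertips stand 17 mm ahead of it and the grasp point (between the pads) lies 2 mm behind it (robot.tip_extent is the distance from the TCP to the fingertips, in m); z points along the fingers, y is the line along which they close (so a half turn about z gives the same grasp; the last joint's range is limited). The gripper opens to 92 mm and grips with 3 to 60 N. Pads are 19 mm wide; open, the fingers measure 130 mm over their backs; the gripper's body (75 mm by 190 mm) begins 47 mm behind the grasp point.
Start: joints at [-1.375, 0.342, 1.524, -0, 1.275, -0.146], TCP at [0.176, -0.495, 0.244] pointing down, gripper open.
Joint ranges: [-2.53, 2.53], [-0.77, 2.02], [0.04, 2.7], [-1, 4.14], [0.28, 2.66], [-3.11, 3.11]. Speed limits (rad/s): [2.57, 2.57, 3.14, 3.14, 3.14, 3.14].

### API

Orientations are given as [roll, pitch, yaw] about the fixed x, y, z axes, in that order (R = Rz(yaw) Ry(pitch) Rx(roll)).
In Python, from cell import robot gives the robot as it stands.
- The arm moves only by the tool step_arm, never from a script. Its argument "motion" is a list of rows, each a list of 2 entries, a list of its own where there are three numbers: the shift along the tool's x, y, z in units of 60 mm (1.0 is 60 mm), then the turn about the tool's z in rad. In form: [[[x, y, z], spin], ...]. A call has 1 to 10 rows; each row is the pose to reach, as a shift and turn from the pose commanded when the call began, along the tool's axes at that moment; what a row does not reach only later rows make up. A row lasts 1/8 s, in which the tool goes at most 62.5 mm and 10.7 degrees, less where a joint would pass 70% of its speed; a pose out of reach is approached as far as the arm can. A call with a gripper value outside its range is refused whole. "hand" is the closure in counts, from 0 (fully open) to 255 (shut), set as the call begins (left out, the last holds). The fingers move at their own pace and stop on an object; "squeeze" is the grip in N (left out, the last holds). Time passes only in rows, so rows that repeat a pose let the fingers close. It gives the time, the measured TCP pose, the force, the opening and the grip force at its end, in the units of the state.
- robot.observe(): the state, without advancing time (a new reading comes with each control period).
- robot.read_camera(name): name is "scene" or "top"; returns a dict with "pixels" (480x640x3 uint8, red, green, blue), "intrinsics" (3x3 intrinsics, pixels), "k1" (the pictures are not rectified: a ray, as slopes to the right and down, at radius r is drawn at 1 + k1 r^2 times it, then the intrinsics apply), "xyz" and "rotation" of the camera in the world. Camera axes: x right, y up, looking along -z (the intrinsics and any distortion apply to the point x, -y, -z); pixel columns grow to the right and rows downward; lengths in m; the calibration is good to about 2 mm. A picture is of the moment at which its call begins. There is no depth.
- robot.hand_in(): hands the job in; it is judged then, once.
The state is a dict: "time": time; "qpos": joint angles; "qvel": joint speeds; "joint_efforts": joint torques, N m; "tool_pos": TCP position; "tool_rot": TCP orientation; "contact_force": force on the tool from outside, world axes, zero at the start; "torque": the same for the moment, N m; "opening": finger opening in m; "grip_force": force on a finger pad.
Only numpy, scipy, OpenCV 4.12 (cv2) and the standard library are available. Lean on these libraries where they do the work, as an engineer would, in place of code of your own. Each camera call takes 0.05 s, during which the arm holds its last target. There are 200 camera calls.

### The job

The kit is going to be taken apart next, so its part pots are wanted in the reverse order: move all four pots from the grey stock rack to the bays of the plywood bench rack, one pot to a bay, so that the pot nearest the black end of the stock rack stands farthest from the black end of the bench rack, and so on along the row. Set each pot down gently, upright and flat on the floor of its bay, without dropping or tipping any over.

Things in the scene. Friction and masses are not known exactly. Their poses are not given: they have to be found in the camera images.
- mid_red (a point): Centre (half-way up) of the red pot: a loose upright clear plastic screw-lid pot of parts with a red lid and red contents, 36 mm in diameter, 60 mm tall, about 70 g. z is its axis. At the start it stands in the red tray of the stock rack, whose floor is 15 mm above the table (so its centre is 45 mm up).
- mid_yellow (a point): Centre (half-way up) of the yellow pot: a loose upright clear plastic screw-lid pot of parts with a yellow lid and yellow contents, 36 mm in diameter, 60 mm tall, about 70 g. z is its axis. At the start it stands in the yellow tray of the stock rack, whose floor is 15 mm above the table (so its centre is 45 mm up).
- mid_green (a point): Centre (half-way up) of the green pot: a loose upright clear plastic screw-lid pot of parts with a green lid and green contents, 36 mm in diameter, 60 mm tall, about 70 g. z is its axis. At the start it stands in the green tray of the stock rack, whose floor is 15 mm above the table (so its centre is 45 mm up).
- mid_blue (a point): Centre (half-way up) of the blue pot: a loose upright clear plastic screw-lid pot of parts with a blue lid and blue contents, 36 mm in diameter, 60 mm tall, about 70 g. z is its axis. At the start it stands in the blue tray of the stock rack, whose floor is 15 mm above the table (so its centre is 45 mm up).
- home_red: The red tray in which the red pot starts: a fixed square red tray, 56 mm outside, 50 mm inside, 10 mm high with 3 mm walls and floor; origin at the centre of its underside, x and y as the stock rack's. It stays in the stock rack and shows where in the row the red pot came from.
- home_yellow: The yellow tray in which the yellow pot starts: a fixed square yellow tray, 56 mm outside, 50 mm inside, 10 mm high with 3 mm walls and floor; origin at the centre of its underside, x and y as the stock rack's. It stays in the stock rack and shows where in the row the yellow pot came from.
- home_green: The green tray in which the green pot starts: a fixed square green tray, 56 mm outside, 50 mm inside, 10 mm high with 3 mm walls and floor; origin at the centre of its underside, x and y as the stock rack's. It stays in the stock rack and shows where in the row the green pot came from.
- home_blue: The blue tray in which the blue pot starts: a fixed square blue tray, 56 mm outside, 50 mm inside, 10 mm high with 3 mm walls and floor; origin at the centre of its underside, x and y as the stock rack's. It stays in the stock rack and shows where in the row the blue pot came from.
- stock_rack: Stock rack, holding the pots at the start: fixed grey aluminium board, 64 mm in x, 244 in y, 12 thick; origin at the centre of its underside. Four coloured trays in a row along its y axis, centres at y = -90, -30, 30, 90 mm, x = 0, rims 22 mm above the table. Its +y end is marked by a black block 34 mm high (y 122 to 136 mm).
- bench_rack: Bench rack, empty at first: fixed pale plywood, 64 mm in x, 244 in y; origin at the centre of its underside. Four open bays along its y axis, centres at y = -90, -30, 30, 90 mm, x = 0, each 56 x 56 mm inside, floor 12 mm and tops of the 4 mm walls 22 mm above the table (a standing pot's centre: 42 mm). Its +y end is marked by a black block 34 mm high (y 122 to 136 mm).

How it is judged:
By the outcome, as a careful person would: the job done as asked, in the order asked, and still so for the second after the job is handed in, with the robot touching nothing.
It also fails if it takes over 102 s, if anything falls off the work surface, if the arm or the gripper's body presses on something with over 40 N, if the wrist force passes 120 N, or if a joint passes its speed limit or range.

## Working session

There is one attempt and no reset: what is moved stays moved. The work goes in short steps, Python scripts to look and compute and a tool call to move; the robot and the scene stay as the last step left them, time stands still between calls to the robot, and variables do not carry over. Pictures are saved under pics/ and viewed, at most 14 in all, crops included, and the job is handed in when it is done.

Besides the shell and the picture viewer there is one more tool, called by a JSON object that holds its "name" and its "arguments", one argument or row to a line. step_arm: Moves the arm, as the interface text tells. Its arguments: {"type":"object","properties":{"motion":{"type":"array"},"hand":{"type":"number"},"squeeze":{"type":"number"}},"required":["motion"]}

```bash
mkdir -p pics; python3 - <<'E'
from cell import robot
import cv2
for n in("scene","top"):
    c=robot.read_camera(n); cv2.imwrite(f"pics/{n}0.png",c["pixels"][:,:,::-1])
    print(n,c["intrinsics"],c["k1"],c["xyz"],c["rotation"])
print(robot.observe())
E
```

```text
scene [[536.95181117   0.         317.27396873]
 [  0.         536.95181117 233.72929687]
 [  0.           0.           1.        ]] -0.14549466715835896 [ 1.23564533 -0.28423719  0.5640993 ] [ 0.99327998 -0.00402377  1.17090559]
top [[532.81292528   0.         314.80257292]
 [  0.         532.81292528 240.92792333]
 [  0.           0.           1.        ]] -0.16152439518444264 [0.42887877 0.00835064 1.07138383] [ 0.0825699  -0.02461704 -1.57308258]
{'time': 0.1, 'qpos': array([-1.37500358e+00,  3.42626975e-01,  1.52490093e+00,  1.48483966e-05,
        1.27536787e+00, -1.46023146e-01]), 'qvel': array([ 0.00017223, -0.00056348, -0.00252939, -0.00023043,  0.00052454,
       -0.00064699]), 'joint_efforts': array([ 2.54863247e-03, -4.32007456e+01, -2.44692492e+01,  7.21649034e-02,
        5.26520493e-02, -3.55008660e-05]), 'tool_pos': array([ 0.17592963, -0.49430412,  0.24313514]), 'tool_rot': array([-3.14030547e+00, -2.03658813e-04,  3.41811429e-01]), 'contact_force': array([-0.45374222, -0.09859762, -0.41243426]), 'torque': array([-0.04930423, -0.05096384, -0.01532614]), 'grip_force': 0.0, 'opening': 0.0919565832684133}
```

View pics/top0.png

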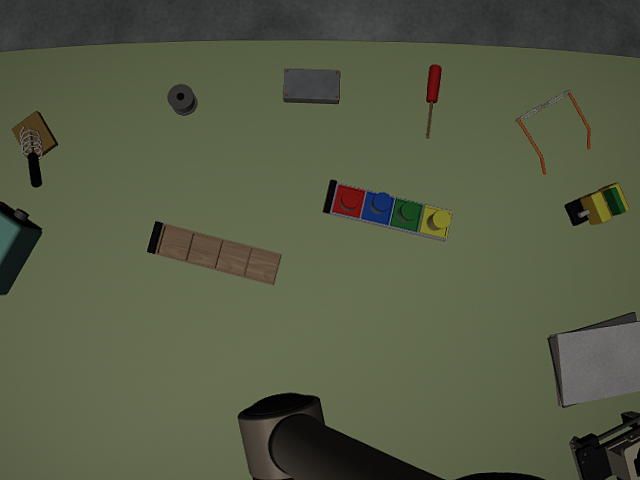

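View pics/scene0.png

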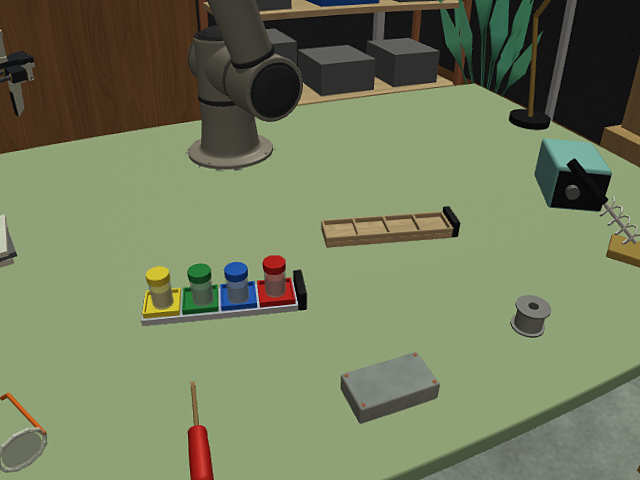

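The top picture shows the grey stock rack with its black block at (330,197), then red (348,200), blue (379,204), green (406,213) and yellow (437,219). The plywood rack has its black block at (155,238) and four bays running to (265,266). So from the black end the bench order must be yellow, green, blue, red.

```bash
cat > h.py <<'E'
from cell import robot
import cv2, numpy as np
from scipy.spatial.transform import Rotation as Ro
def ray(c,uv):
    K=c["intrinsics"]; d=cv2.undistortPoints(np.array([[uv]],float),K,np.array([c["k1"],0,0,0,0]))
    # opencv model: same form (1+k1 r^2)
    x,y=d[0,0]; return Ro.from_euler("xyz",c["rotation"]).as_matrix()@[x,-y,-1]
def onz(c,uv,z):
    d=ray(c,uv); o=np.array(c["xyz"]); return o+d*(z-o[2])/d[2]
HUE={"red":None,"yellow":(22,34),"green":(50,85),"blue":(100,125)}
def mask(img,k,smin=130,vmin=30):
    h=cv2.cvtColor(img,cv2.COLOR_RGB2HSV)
    if k=="red": m=((h[...,0]<8)|(h[...,0]>172))
    else: m=(h[...,0]>HUE[k][0])&(h[...,0]<HUE[k][1])
    return (m&(h[...,1]>smin)&(h[...,2]>vmin)).astype(np.uint8)
def blobs(m,amin=60):
    n,l,s,c=cv2.connectedComponentsWithStats(m)
    return [(s[i].tolist(),c[i].round(1).tolist()) for i in range(1,n) if s[i,4]>amin]
E
python3 - <<'E'
from h import *
S=robot.read_camera("scene");T=robot.read_camera("top")
for k in HUE:
    b=blobs(mask(S["pixels"],k)[:330,100:320]); print(k,b, [onz(S,(q[0]+100,q[1]),.069).round(4) for s,q in b])
    mt=mask(T["pixels"],k)[170:250,320:460]; bt=blobs(mt); print("  top",bt,[onz(T,(q[0]+320,q[1]+170),.025).round(4) for s,q in bt])
h=cv2.cvtColor(T["pixels"],cv2.COLOR_RGB2HSV); 
m=((h[...,0]<20)&(h[...,1]>60)&(h[...,2]>60)).astype(np.uint8); m[:210]=0;m[295:]=0;m[:,:140]=0;m[:,300:]=0
m=cv2.morphologyEx(m,cv2.MORPH_CLOSE,np.ones((5,5)))
cs=max(cv2.findContours(m,0,2)[0],key=cv2.contourArea); r=cv2.minAreaRect(cs); bx=cv2.boxPoints(r)
P=np.array([onz(T,p,.022) for p in bx]); print(r,P.round(4),P.mean(0),np.linalg.norm(P-np.roll(P,1,0),axis=1))
# black blocks top z=.034
k=(T["pixels"].max(2)<35).astype(np.uint8); k[:170]=0;k[265:]=0;k[:,:140]=0;k[:,345:]=0
for s,q in blobs(k,100): print("black",s,q,onz(T,q,.034).round(4))
cr=np.hstack([cv2.resize(T["pixels"][170:250,320:460],None,fx=4,fy=4,interpolation=2)]); ct=cv2.resize(S["pixels"][245:330,130:330],None,fx=2.8,fy=2.8)
o=np.zeros((580,560,3),np.uint8);o[:320]=cr;o[330:330+ct.shape[0],:ct.shape[1]]=ct
cv2.imwrite("pics/crop1.png",o[...,::-1])
E
```

```text
red [([163, 255, 22, 20, 376], [173.6, 264.7]), ([157, 278, 38, 29, 587], [175.7, 294.9])] [array([ 0.5917, -0.0835,  0.069 ]), array([ 0.6622, -0.1047,  0.069 ])]
  top [([12, 15, 33, 33, 738], [28.5, 30.5])] [array([ 0.5962, -0.0849,  0.025 ])]
yellow [([46, 266, 24, 21, 404], [57.5, 276.2]), ([42, 288, 39, 30, 610], [61.7, 305.6])] [array([ 0.5523, -0.2573,  0.069 ]), array([ 0.6238, -0.2627,  0.069 ])]
  top [([99, 36, 33, 33, 676], [115.5, 51.3])] [array([ 0.5549, -0.2599,  0.025 ])]
green [([87, 264, 24, 20, 380], [98.9, 273.3]), ([82, 285, 36, 30, 514], [97.7, 302.4])] [array([ 0.5691, -0.1965,  0.069 ]), array([ 0.6361, -0.2132,  0.069 ])]
  top [([71, 29, 32, 33, 669], [86.9, 44.3])] [array([ 0.5688, -0.2019,  0.025 ])]
blue [([124, 262, 24, 20, 399], [135.6, 271.6]), ([120, 281, 37, 30, 495], [138.4, 298.3])] [array([ 0.5863, -0.1431,  0.069 ]), array([ 0.6492, -0.1567,  0.069 ])]
  top [([42, 22, 33, 33, 741], [57.9, 37.2])] [array([ 0.5829, -0.1436,  0.025 ])]
((217.70628356933594, 253.77569580078125), (122.2902603149414, 31.836339950561523), 14.534454345703125) [[0.49   0.3011 0.022 ]
 [0.5516 0.2863 0.022 ]
 [0.4904 0.0492 0.022 ]
 [0.4298 0.0648 0.022 ]] [0.4904621  0.17536855 0.022     ] [0.24387049 0.06338617 0.24478733 0.06259748]
black [323, 180, 14, 33, 213] [329.5, 196.2] [ 0.6032 -0.0466  0.034 ]
black [147, 222, 16, 32, 249] [154.4, 237.2] [0.5221 0.2988 0.034 ]
```

View pics/crop1.png

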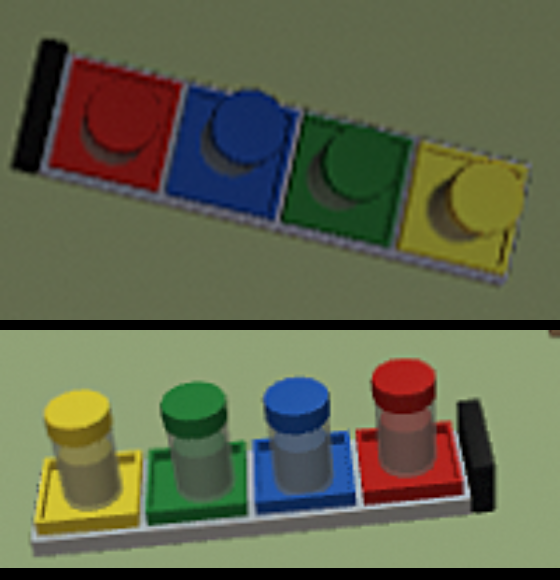

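```bash
python3 - <<'E'
from h import *
T=robot.read_camera("top");S=robot.read_camera("scene")
for k,p,q in [("red",(122,117),(273.6,264.7)),("blue",(249,127),(235.6,271.6)),("green",(361,163),(198.9,273.3)),("yellow",(487,198),(157.5,276.2))]:
    a=onz(T,(320+p[0]/4-.4,170+p[1]/4-.4),.075); b=onz(S,q,.069); print(k,a.round(4),b.round(4),((a+b)/2).round(4))
    c=np.array([.4905,.1754]); 
d=np.array([.2467,.969])
for k,o in zip(("red","blue","green","yellow"),(-.09,-.03,.03,.09)): print(k,c+o*d)
g=[onz(T,q,.025)[:2] for q in[(348.5,200.5),(377.9,207.2),(406.9,214.3),(435.5,221.3)]]; v=g[0]-g[3]; print("stock yaw",np.arctan2(-v[0],v[1]),np.linalg.norm(v))
E
```

```text
red [ 0.5913 -0.0835  0.075 ] [ 0.5917 -0.0835  0.069 ] [ 0.5915 -0.0835  0.072 ]
blue [ 0.5868 -0.1441  0.075 ] [ 0.5863 -0.1431  0.069 ] [ 0.5866 -0.1436  0.072 ]
green [ 0.5697 -0.1977  0.075 ] [ 0.5691 -0.1965  0.069 ] [ 0.5694 -0.1971  0.072 ]
yellow [ 0.5531 -0.2586  0.075 ] [ 0.5523 -0.2573  0.069 ] [ 0.5527 -0.258   0.072 ]
red [0.468297 0.08819 ]
blue [0.483099 0.14633 ]
green [0.497901 0.20447 ]
yellow [0.512703 0.26261 ]
stock yaw -0.2315386765017678 0.17980879153370394
```

{"name": "step_arm", "arguments": {
  "motion": [
    [[0.4, -0.2, 0.1], -0.05],
    [[1.2, -0.6, 0.2], -0.2],
    [[2.1, -1.0, 0.4], -0.35],
    [[3.0, -1.4, 0.6], -0.5],
    [[3.9, -1.8, 0.8], -0.65],
    [[4.8, -2.2, 1.0], -0.8],
    [[5.7, -2.65, 1.2], -0.99],
    [[6.6, -3.1, 1.4], -0.99],
    [[7.5, -3.5, 1.57], -0.99],
    [[8.2, -3.85, 1.57], -0.99]
  ],
  "hand": 0
}}

```text
time: 1.55
tool_pos: [0.5631, -0.11, 0.1485]
tool_rot: [-3.14, -0.0, 1.333]
contact_force: [-0.3, -0.4, -0.5]
opening: 0.0919
grip_force: 0.0
```

```bash
cat > go.py <<'E'
from h import *
import sys
POT={"red":(.5915,-.0835),"blue":(.5866,-.1436),"green":(.5694,-.1971),"yellow":(.5527,-.258)}
BAY={"red":(.4683,.0882),"blue":(.4831,.1463),"green":(.4979,.2045),"yellow":(.5127,.2626)}
def go(xy,z):
    s=robot.observe(); R=Ro.from_euler("xyz",s["tool_rot"]); p=np.array([*xy,z])
    u=R.inv().apply(p-s["tool_pos"])/.06; return u.round(3), "spin",round(s["tool_rot"][2]-1.331,3)
if __name__=="__main__":
    s=robot.observe(); print(s["time"],s["tool_pos"].round(4),s["tool_rot"].round(3))
    for k in sys.argv[1:]: print(k,"pot@.15",go(POT[k],.15),"bay@.15",go(BAY[k],.15))
E
python3 go.py red
```

```text
1.55 [ 0.5631 -0.11    0.1485] [-3.14  -0.     1.333]
red pot@.15 (array([ 0.541,  0.355, -0.026]), 'spin', np.float64(0.002)) bay@.15 (array([ 2.838, -2.314, -0.022]), 'spin', np.float64(0.002))
```

{"name": "step_arm", "arguments": {
  "motion": [
    [[0.54, 0.35, 0], 0],
    [[0.54, 0.35, 0], 0],
    [[0.54, 0.35, 0], 0]
  ]
}}

```text
time: 1.92
tool_pos: [0.5896, -0.0859, 0.1492]
tool_rot: [-3.141, 0.0, 1.332]
contact_force: [0.2, -0.3, -0.5]
opening: 0.092
grip_force: 0.0
```

```bash
python3 go.py red; python3 - <<'E'
from h import *
c=robot.read_camera("scene"); cv2.imwrite("pics/s1.png",c["pixels"][...,::-1])
E
```

```text
1.925 [ 0.5896 -0.0859  0.1492] [-3.141  0.     1.332]
red pot@.15 (array([ 0.046,  0.022, -0.014]), 'spin', np.float64(0.001)) bay@.15 (array([ 2.341, -2.65 , -0.012]), 'spin', np.float64(0.001))
```

View pics/s1.png

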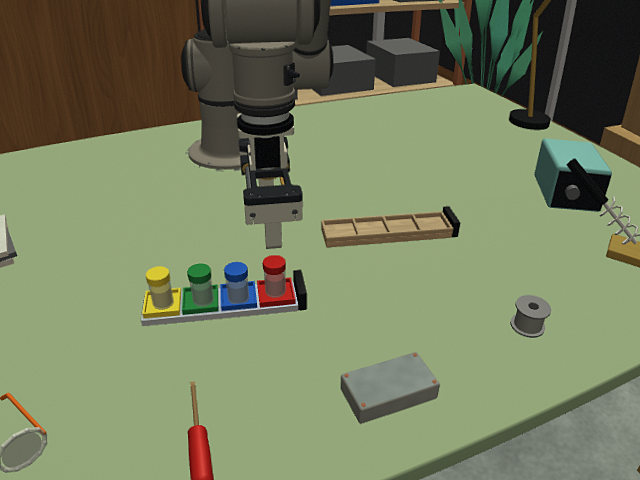

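The gripper stands right above the red pot (fingers at (273,235), lid at (274,265)), closing across the row.

{"name": "step_arm", "arguments": {
  "motion": [
    [[0, 0, 0.3], 0],
    [[0, 0, 0.7], 0],
    [[0, 0, 1.1], 0],
    [[0, 0, 1.4], 0],
    [[0, 0, 1.6], 0],
    [[0, 0, 1.72], 0],
    [[0, 0, 1.72], 0],
    [[0, 0, 1.72], 0]
  ]
}}

```text
time: 2.98
tool_pos: [0.5906, -0.0858, 0.047]
tool_rot: [3.14, 0.0, 1.332]
contact_force: [-0.7, 0.1, 0.4]
opening: 0.0919
grip_force: 0.0
```

```bash
python3 go.py red
```

```text
2.975 [ 0.5906 -0.0858  0.047 ] [3.14  0.    1.332]
red pot@.15 (array([ 0.04 ,  0.008, -1.717]), 'spin', np.float64(0.001)) bay@.15 (array([ 2.334, -2.665, -1.72 ]), 'spin', np.float64(0.001))
```

{"name": "step_arm", "arguments": {
  "motion": [
    [[0.04, 0.01, 0], 0],
    [[0.04, 0.01, 0], 0]
  ]
}}

```text
time: 3.22
tool_pos: [0.5916, -0.0832, 0.0467]
tool_rot: [3.141, 0.0, 1.332]
contact_force: [-0.4, 1.0, -0.5]
opening: 0.0921
grip_force: 0.0
```

{"name": "step_arm", "arguments": {
  "motion": [
    [[0, 0, 0], 0],
    [[0, 0, 0], 0],
    [[0, 0, 0], 0],
    [[0, 0, 0], 0],
    [[0, 0, 0], 0],
    [[0, 0, 0], 0]
  ],
  "hand": 255,
  "squeeze": 12
}}

```text
time: 3.98
tool_pos: [0.5913, -0.0834, 0.0463]
tool_rot: [3.142, 0.0, 1.332]
contact_force: [0.1, -0.1, 0.6]
opening: 0.0364
grip_force: 0.2
```

```bash
python3 go.py red
```

```text
3.975 [ 0.5913 -0.0834  0.0463] [3.142 0.    1.332]
red pot@.15 (array([-1.000e-03,  3.000e-03, -1.728e+00]), 'spin', np.float64(0.001)) bay@.15 (array([ 2.293, -2.669, -1.728]), 'spin', np.float64(0.001))
```

{"name": "step_arm", "arguments": {
  "motion": [
    [[0, 0, 0], 0],
    [[0, 0, 0], 0],
    [[0, 0, -0.1], 0],
    [[0, 0, -0.3], 0],
    [[0, 0, -0.6], 0],
    [[0, 0, -1.0], 0],
    [[0, 0, -1.4], 0],
    [[0, 0, -1.73], 0],
    [[0, 0, -1.73], 0]
  ]
}}

```text
time: 5.1
tool_pos: [0.5924, -0.0836, 0.1525]
tool_rot: [3.137, 0.0, 1.332]
contact_force: [0.5, 0.8, -0.1]
opening: 0.0356
grip_force: 12.0
```

{"name": "step_arm", "arguments": {
  "motion": [
    [[0.2, -0.24, 0], 0],
    [[0.6, -0.7, 0], 0],
    [[1.0, -1.17, 0], 0],
    [[1.4, -1.64, 0], 0],
    [[1.8, -2.1, 0], 0],
    [[2.1, -2.45, 0], 0],
    [[2.25, -2.62, 0], 0],
    [[2.29, -2.67, 0], 0],
    [[2.29, -2.67, 0], 0],
    [[2.29, -2.67, 0], 0]
  ]
}}

```text
time: 6.35
tool_pos: [0.4687, 0.0874, 0.15]
tool_rot: [3.141, 0.0, 1.331]
contact_force: [-0.3, 0.0, -0.3]
opening: 0.0356
grip_force: 12.0
```

```bash
python3 go.py red;  python3 - <<'E'
from h import *
c=robot.read_camera("scene"); cv2.imwrite("pics/s2.png",c["pixels"][...,::-1]);print(robot.observe()["grip_force"],robot.observe()["opening"])
E
```

```text
6.35 [0.4687 0.0874 0.15  ] [3.141 0.    1.331]
red pot@.15 (array([-2.280e+00,  2.664e+00,  2.000e-03]), 'spin', np.float64(-0.0)) bay@.15 (array([ 0.011, -0.01 ,  0.   ]), 'spin', np.float64(-0.0))
11.99983924627304 0.035482719683590055
```

View pics/s2.png

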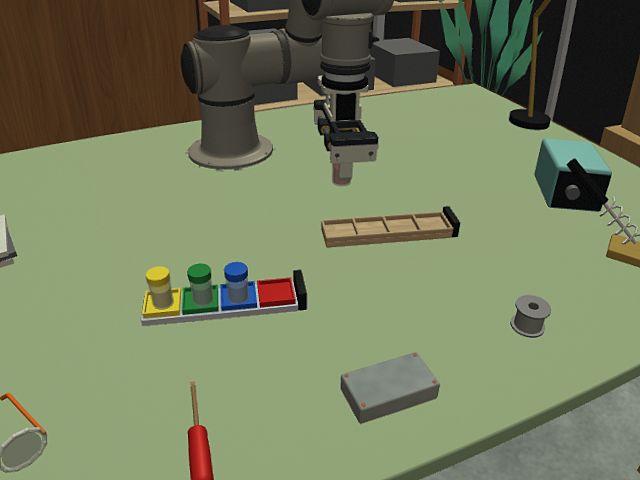

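The red pot is in the gripper at (343,175), above the bay at the far end from the black block (339,231).

{"name": "step_arm", "arguments": {
  "motion": [
    [[0, 0, 0.3], 0],
    [[0, 0, 0.7], 0],
    [[0, 0, 1.1], 0],
    [[0, 0, 1.4], 0],
    [[0, 0, 1.55], 0],
    [[0, 0, 1.65], 0],
    [[0, 0, 1.7], 0],
    [[0, 0, 1.73], 0],
    [[0, 0, 1.73], 0],
    [[0, 0, 1.73], 0]
  ]
}}

```text
time: 7.65
tool_pos: [0.4684, 0.088, 0.0466]
tool_rot: [3.141, -0.0, 1.332]
contact_force: [-0.0, 0.2, 0.5]
opening: 0.0357
grip_force: 12.0
```

{"name": "step_arm", "arguments": {
  "motion": [
    [[0, 0, 0.015], 0],
    [[0, 0, 0.03], 0],
    [[0, 0, 0.045], 0],
    [[0, 0, 0.045], 0],
    [[0, 0, 0.045], 0]
  ]
}}

```text
time: 8.28
tool_pos: [0.4682, 0.088, 0.0436]
tool_rot: [3.142, 0.0, 1.332]
contact_force: [-0.9, 0.4, 0.2]
opening: 0.0357
grip_force: 12.0
```

{"name": "step_arm", "arguments": {
  "motion": [
    [[0, 0, 0.007], 0],
    [[0, 0, 0.014], 0],
    [[0, 0, 0.014], 0]
  ]
}}

```text
time: 8.65
tool_pos: [0.4683, 0.088, 0.0433]
tool_rot: [3.141, -0.0, 1.332]
contact_force: [-2.0, 0.0, 6.3]
opening: 0.0355
grip_force: 12.0
```

Contact at 6 N, so release and rise.

{"name": "step_arm", "arguments": {
  "motion": [
    [[0, 0, 0], 0],
    [[0, 0, 0], 0],
    [[0, 0, 0], 0],
    [[0, 0, 0], 0],
    [[0, 0, -0.3], 0],
    [[0, 0, -0.8], 0],
    [[0, 0, -1.3], 0],
    [[0, 0, -1.7], 0],
    [[0, 0, -1.77], 0],
    [[0, 0, -1.77], 0]
  ],
  "hand": 0
}}

```text
time: 9.9
tool_pos: [0.4679, 0.088, 0.1484]
tool_rot: [-3.141, 0.0, 1.332]
contact_force: [-0.1, -0.9, -0.7]
opening: 0.0919
grip_force: 0.0
```

```bash
python3 go.py blue;  python3 - <<'E'
from h import *
c=robot.read_camera("scene"); cv2.imwrite("pics/s3.png",c["pixels"][140:340,120:480,::-1])
b=blobs(mask(c["pixels"],"red")[150:240,310:470]);print(b,[onz(c,(q[0]+310,q[1]+150),.066) for s,q in b])
E
```

```text
9.9 [0.4679 0.088  0.1484] [-3.141  0.     1.332]
blue pot@.15 (array([-3.282,  2.836, -0.027]), 'spin', np.float64(0.001)) bay@.15 (array([ 1.004,  0.016, -0.026]), 'spin', np.float64(0.001))
[([21, 51, 19, 15, 245], [30.3, 57.9])] [array([0.46852538, 0.08808087, 0.066     ])]
```

View pics/s3.png

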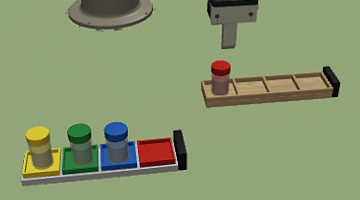

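The red pot stands upright in the end bay (crop (220,75)), and measures within 1 mm of its centre. Blue is next.

{"name": "step_arm", "arguments": {
  "motion": [
    [[-0.4, 0.35, 0], 0],
    [[-1.0, 0.87, 0], 0],
    [[-1.6, 1.39, 0], 0],
    [[-2.2, 1.91, 0], 0],
    [[-2.8, 2.42, 0], 0],
    [[-3.15, 2.73, 0], 0],
    [[-3.28, 2.835, 0], 0],
    [[-3.28, 2.835, 0], 0],
    [[-3.28, 2.835, 0], 0],
    [[-3.28, 2.835, 0], 0]
  ]
}}

```text
time: 11.2
tool_pos: [0.5866, -0.1424, 0.1491]
tool_rot: [-3.141, -0.0, 1.333]
contact_force: [0.6, -0.2, 0.1]
opening: 0.0921
grip_force: 0.0
```

```bash
python3 go.py blue
```

```text
11.2 [ 0.5866 -0.1424  0.1491] [-3.141 -0.     1.333]
blue pot@.15 (array([-0.02 ,  0.004, -0.015]), 'spin', np.float64(0.002)) bay@.15 (array([ 4.27 , -2.81 , -0.014]), 'spin', np.float64(0.002))
```

{"name": "step_arm", "arguments": {
  "motion": [
    [[-0.02, 0, 0.3], 0],
    [[-0.02, 0, 0.7], 0],
    [[-0.02, 0, 1.1], 0],
    [[-0.02, 0, 1.4], 0],
    [[-0.02, 0, 1.6], 0],
    [[-0.02, 0, 1.71], 0],
    [[-0.02, 0, 1.71], 0],
    [[-0.02, 0, 1.71], 0],
    [[-0.02, 0, 1.71], 0]
  ]
}}

```text
time: 12.32
tool_pos: [0.5869, -0.1448, 0.047]
tool_rot: [3.14, 0.0, 1.332]
contact_force: [-0.5, 0.6, 1.1]
opening: 0.092
grip_force: 0.0
```

{"name": "step_arm", "arguments": {
  "motion": [
    [[0, 0, 0], 0],
    [[0, 0, 0], 0],
    [[0, 0, 0], 0],
    [[0, 0, 0], 0],
    [[0, 0, 0], 0],
    [[0, 0, 0], 0],
    [[0, 0, 0], 0],
    [[0, 0, 0], 0]
  ],
  "hand": 255
}}

```text
time: 13.32
tool_pos: [0.5866, -0.1446, 0.0464]
tool_rot: [3.142, 0.0, 1.332]
contact_force: [1.3, 0.4, -0.1]
opening: 0.0361
grip_force: 12.0
```

{"name": "step_arm", "arguments": {
  "motion": [
    [[0, 0, -0.1], 0],
    [[0, 0, -0.3], 0],
    [[0, 0, -0.6], 0],
    [[0, 0, -1.0], 0],
    [[0, 0, -1.4], 0],
    [[0, 0, -1.73], 0],
    [[0, 0, -1.73], 0],
    [[0, 0, -1.73], 0]
  ]
}}

```text
time: 14.32
tool_pos: [0.5863, -0.1445, 0.15]
tool_rot: [-3.141, 0.0, 1.332]
contact_force: [-0.9, -0.5, -0.5]
opening: 0.0358
grip_force: 12.0
```

```bash
python3 go.py blue
```

```text
14.325 [ 0.5863 -0.1445  0.15  ] [-3.141  0.     1.332]
blue pot@.15 (array([ 0.016,  0.002, -0.   ]), 'spin', np.float64(0.001)) bay@.15 (array([ 4.302e+00, -2.818e+00,  1.000e-03]), 'spin', np.float64(0.001))
```

{"name": "step_arm", "arguments": {
  "motion": [
    [[0.4, -0.26, 0], 0],
    [[1.1, -0.72, 0], 0],
    [[1.85, -1.21, 0], 0],
    [[2.6, -1.7, 0], 0],
    [[3.3, -2.16, 0], 0],
    [[3.9, -2.56, 0], 0],
    [[4.2, -2.75, 0], 0],
    [[4.3, -2.82, 0], 0],
    [[4.3, -2.82, 0], 0],
    [[4.3, -2.82, 0], 0]
  ]
}}

```text
time: 15.58
tool_pos: [0.4836, 0.1452, 0.1499]
tool_rot: [-3.141, 0.0, 1.331]
contact_force: [-0.3, -0.6, -1.5]
opening: 0.0356
grip_force: 12.0
```

```bash
python3 go.py blue
```

```text
15.575 [0.4836 0.1452 0.1499] [-3.141  0.     1.331]
blue pot@.15 (array([-4.268,  2.812,  0.   ]), 'spin', np.float64(-0.0)) bay@.15 (array([ 0.015, -0.013, -0.001]), 'spin', np.float64(-0.0))
```

{"name": "step_arm", "arguments": {
  "motion": [
    [[0, 0, 0.3], 0],
    [[0, 0, 0.7], 0],
    [[0, 0, 1.1], 0],
    [[0, 0, 1.4], 0],
    [[0, 0, 1.55], 0],
    [[0, 0, 1.65], 0],
    [[0, 0, 1.7], 0],
    [[0, 0, 1.73], 0],
    [[0, 0, 1.73], 0],
    [[0, 0, 1.73], 0]
  ]
}}

```text
time: 16.82
tool_pos: [0.4835, 0.1462, 0.0466]
tool_rot: [3.141, -0.0, 1.332]
contact_force: [-0.2, 0.8, -0.7]
opening: 0.0361
grip_force: 12.0
```

{"name": "step_arm", "arguments": {
  "motion": [
    [[0, 0, 0.015], 0],
    [[0, 0, 0.03], 0],
    [[0, 0, 0.04], 0],
    [[0, 0, 0.045], 0],
    [[0, 0, 0.05], 0],
    [[0, 0, 0.05], 0],
    [[0, 0, 0.05], 0]
  ]
}}

```text
time: 17.7
tool_pos: [0.4833, 0.1461, 0.0433]
tool_rot: [3.142, 0.0, 1.332]
contact_force: [-0.0, -0.7, -0.7]
opening: 0.0358
grip_force: 12.0
```

{"name": "step_arm", "arguments": {
  "motion": [
    [[0, 0, 0.006], 0],
    [[0, 0, 0.012], 0],
    [[0, 0, 0.012], 0]
  ]
}}

```text
time: 18.08
tool_pos: [0.4833, 0.1461, 0.0433]
tool_rot: [3.141, -0.0, 1.332]
contact_force: [-2.4, -0.6, 7.0]
opening: 0.0355
grip_force: 12.0
```

{"name": "step_arm", "arguments": {
  "motion": [
    [[0, 0, 0], 0],
    [[0, 0, 0], 0],
    [[0, 0, 0], 0],
    [[0, 0, 0], 0],
    [[0, 0, -0.3], 0],
    [[0, 0, -0.8], 0],
    [[0, 0, -1.3], 0],
    [[0, 0, -1.7], 0],
    [[0, 0, -1.79], 0],
    [[0, 0, -1.79], 0]
  ],
  "hand": 0
}}

```text
time: 19.32
tool_pos: [0.4831, 0.146, 0.1496]
tool_rot: [-3.141, 0.0, 1.332]
contact_force: [0.1, -0.3, 0.5]
opening: 0.0914
grip_force: 0.0
```

```bash
python3 go.py green;  python3 - <<'E'
from h import *
c=robot.read_camera("scene")
for k in("red","blue"):
  b=blobs(mask(c["pixels"],k)[150:240,310:470]);print(b,[onz(c,(q[0]+310,q[1]+150),.066) for s,q in b])
b=blobs(mask(c["pixels"],"green")[:330,100:320]);print([onz(c,(q[0]+100,q[1]),.069) for s,q in b])
E
```

```text
19.325 [0.4831 0.146  0.1496] [-3.141  0.     1.332]
green pot@.15 (array([-5.216,  2.752, -0.006]), 'spin', np.float64(0.001)) bay@.15 (array([ 1.005,  0.009, -0.006]), 'spin', np.float64(0.001))
[([21, 51, 19, 15, 245], [30.3, 57.9])] [array([0.46852538, 0.08808087, 0.066     ])]
[([54, 49, 19, 15, 231], [62.6, 55.5])] [array([0.48338738, 0.14723812, 0.066     ])]
[array([ 0.56914976, -0.19649005,  0.069     ]), array([ 0.63605527, -0.21318604,  0.069     ])]
```

Both pots are well placed. Green next, with shift (-5.22, 2.75).

{"name": "step_arm", "arguments": {
  "motion": [
    [[-0.5, 0.26, 0], 0],
    [[-1.3, 0.69, 0], 0],
    [[-2.1, 1.11, 0], 0],
    [[-2.9, 1.53, 0], 0],
    [[-3.7, 1.95, 0], 0],
    [[-4.5, 2.37, 0], 0],
    [[-5.0, 2.64, 0], 0],
    [[-5.22, 2.75, 0], 0],
    [[-5.22, 2.75, 0], 0],
    [[-5.22, 2.75, 0], 0]
  ]
}}

```text
time: 20.62
tool_pos: [0.5691, -0.1957, 0.1497]
tool_rot: [-3.14, -0.001, 1.333]
contact_force: [-1.1, 0.1, 0.4]
opening: 0.0917
grip_force: 0.0
```

{"name": "step_arm", "arguments": {
  "motion": [
    [[0, 0, 0], 0],
    [[0, 0, 0], 0]
  ]
}}

```text
time: 20.88
tool_pos: [0.5695, -0.1964, 0.1503]
tool_rot: [3.141, 0.0, 1.333]
contact_force: [-0.2, -0.1, -0.5]
opening: 0.0913
grip_force: 0.0
```

```bash
python3 go.py green
```

```text
20.875 [ 0.5695 -0.1964  0.1503] [3.141 0.    1.333]
green pot@.15 (array([-0.012,  0.001,  0.004]), 'spin', np.float64(0.002)) bay@.15 (array([ 6.212e+00, -2.734e+00,  4.000e-03]), 'spin', np.float64(0.002))
```

{"name": "step_arm", "arguments": {
  "motion": [
    [[0, 0, 0.3], 0],
    [[0, 0, 0.7], 0],
    [[0, 0, 1.1], 0],
    [[0, 0, 1.4], 0],
    [[0, 0, 1.6], 0],
    [[0, 0, 1.73], 0],
    [[0, 0, 1.73], 0],
    [[0, 0, 1.73], 0],
    [[0, 0, 1.73], 0]
  ]
}}

```text
time: 22.0
tool_pos: [0.5698, -0.1974, 0.0469]
tool_rot: [3.14, 0.0, 1.332]
contact_force: [-0.1, -0.6, 0.1]
opening: 0.0914
grip_force: 0.0
```

{"name": "step_arm", "arguments": {
  "motion": [
    [[0, 0, 0], 0],
    [[0, 0, 0], 0],
    [[0, 0, 0], 0],
    [[0, 0, 0], 0],
    [[0, 0, 0], 0],
    [[0, 0, 0], 0],
    [[0, 0, 0], 0],
    [[0, 0, 0], 0]
  ],
  "hand": 255
}}

```text
time: 23.0
tool_pos: [0.5695, -0.1973, 0.0463]
tool_rot: [3.142, 0.0, 1.332]
contact_force: [0.2, 0.0, 0.4]
opening: 0.036
grip_force: 12.0
```

{"name": "step_arm", "arguments": {
  "motion": [
    [[0, 0, -0.1], 0],
    [[0, 0, -0.3], 0],
    [[0, 0, -0.6], 0],
    [[0, 0, -1.0], 0],
    [[0, 0, -1.4], 0],
    [[0, 0, -1.73], 0],
    [[0, 0, -1.73], 0],
    [[0, 0, -1.73], 0]
  ]
}}

```text
time: 24.0
tool_pos: [0.5691, -0.1971, 0.1499]
tool_rot: [-3.141, -0.0, 1.332]
contact_force: [-1.0, 0.7, -1.9]
opening: 0.0361
grip_force: 12.0
```

```bash
python3 go.py green
```

```text
24.0 [ 0.5691 -0.1971  0.1499] [-3.141 -0.     1.332]
green pot@.15 (array([ 0.001,  0.004, -0.002]), 'spin', np.float64(0.001)) bay@.15 (array([ 6.222e+00, -2.738e+00, -1.000e-03]), 'spin', np.float64(0.001))
```

{"name": "step_arm", "arguments": {
  "motion": [
    [[0.5, -0.22, 0], 0],
    [[1.3, -0.57, 0], 0],
    [[2.15, -0.95, 0], 0],
    [[3.0, -1.32, 0], 0],
    [[3.85, -1.69, 0], 0],
    [[4.7, -2.07, 0], 0],
    [[5.45, -2.4, 0], 0],
    [[6.0, -2.64, 0], 0],
    [[6.22, -2.74, 0], 0],
    [[6.22, -2.74, 0], 0]
  ]
}}

```text
time: 25.25
tool_pos: [0.4977, 0.2045, 0.1494]
tool_rot: [-3.141, 0.001, 1.333]
contact_force: [0.5, -1.0, -1.6]
opening: 0.0355
grip_force: 12.0
```

{"name": "step_arm", "arguments": {
  "motion": [
    [[0, 0, 0], 0],
    [[0, 0, 0], 0],
    [[0, 0, 0], 0]
  ]
}}

```text
time: 25.62
tool_pos: [0.4983, 0.2034, 0.15]
tool_rot: [3.142, 0.0, 1.33]
contact_force: [-0.1, -0.5, 0.4]
opening: 0.0359
grip_force: 12.0
```

```bash
python3 go.py green
```

```text
25.625 [0.4983 0.2034 0.15  ] [3.142 0.    1.33 ]
green pot@.15 (array([-6.202e+00,  2.739e+00,  2.000e-03]), 'spin', np.float64(-0.001)) bay@.15 (array([ 0.015, -0.011,  0.001]), 'spin', np.float64(-0.001))
```

{"name": "step_arm", "arguments": {
  "motion": [
    [[0, 0, 0.3], 0],
    [[0, 0, 0.7], 0],
    [[0, 0, 1.1], 0],
    [[0, 0, 1.4], 0],
    [[0, 0, 1.55], 0],
    [[0, 0, 1.65], 0],
    [[0, 0, 1.7], 0],
    [[0, 0, 1.73], 0],
    [[0, 0, 1.73], 0],
    [[0, 0, 1.73], 0]
  ]
}}

```text
time: 26.88
tool_pos: [0.4982, 0.2043, 0.0465]
tool_rot: [3.141, -0.0, 1.332]
contact_force: [0.7, -0.9, -1.0]
opening: 0.0357
grip_force: 12.0
```

{"name": "step_arm", "arguments": {
  "motion": [
    [[0, 0, 0.015], 0],
    [[0, 0, 0.03], 0],
    [[0, 0, 0.04], 0],
    [[0, 0, 0.045], 0],
    [[0, 0, 0.05], 0],
    [[0, 0, 0.055], 0],
    [[0, 0, 0.055], 0],
    [[0, 0, 0.055], 0]
  ]
}}

```text
time: 27.88
tool_pos: [0.4981, 0.2042, 0.0432]
tool_rot: [3.141, 0.0, 1.332]
contact_force: [-1.3, 0.4, 5.7]
opening: 0.0353
grip_force: 12.0
```

{"name": "step_arm", "arguments": {
  "motion": [
    [[0, 0, 0], 0],
    [[0, 0, 0], 0],
    [[0, 0, 0], 0],
    [[0, 0, 0], 0],
    [[0, 0, -0.3], 0],
    [[0, 0, -0.8], 0],
    [[0, 0, -1.3], 0],
    [[0, 0, -1.7], 0],
    [[0, 0, -1.785], 0],
    [[0, 0, -1.785], 0]
  ],
  "hand": 0
}}

```text
time: 29.12
tool_pos: [0.4979, 0.2042, 0.1496]
tool_rot: [-3.141, 0.0, 1.332]
contact_force: [-0.6, -0.2, -0.3]
opening: 0.0917
grip_force: 0.0
```

```bash
python3 go.py yellow;  python3 - <<'E'
from h import *
c=robot.read_camera("scene")
for k in("red","blue","green"):
  b=blobs(mask(c["pixels"],k)[150:240,310:470]);print([onz(c,(q[0]+310,q[1]+150),.066) for s,q in b])
b=blobs(mask(c["pixels"],"yellow")[:330,100:320]);print([onz(c,(q[0]+100,q[1]),.069) for s,q in b])
E
```

```text
29.125 [0.4979 0.2042 0.1496] [-3.141  0.     1.332]
yellow pot@.15 (array([-7.268e+00,  2.711e+00, -6.000e-03]), 'spin', np.float64(0.001)) bay@.15 (array([ 1.004,  0.01 , -0.007]), 'spin', np.float64(0.001))
[array([0.46852538, 0.08808087, 0.066     ])]
[array([0.48338738, 0.14723812, 0.066     ])]
[array([0.49840064, 0.20454283, 0.066     ])]
[array([ 0.55234123, -0.25734344,  0.069     ]), array([ 0.62379368, -0.2627279 ,  0.069     ])]
```

{"name": "step_arm", "arguments": {
  "motion": [
    [[-0.5, 0.19, 0], 0],
    [[-1.4, 0.52, 0], 0],
    [[-2.3, 0.86, 0], 0],
    [[-3.2, 1.19, 0], 0],
    [[-4.1, 1.53, 0], 0],
    [[-5.0, 1.87, 0], 0],
    [[-5.9, 2.2, 0], 0],
    [[-6.7, 2.5, 0], 0],
    [[-7.1, 2.65, 0], 0],
    [[-7.27, 2.71, 0], 0]
  ]
}}

```text
time: 30.42
tool_pos: [0.5521, -0.2592, 0.1484]
tool_rot: [-3.139, -0.001, 1.33]
contact_force: [0.8, 0.5, 0.9]
opening: 0.0918
grip_force: 0.0
```

{"name": "step_arm", "arguments": {
  "motion": [
    [[0, 0, 0], 0],
    [[0, 0, 0], 0],
    [[0, 0, 0], 0],
    [[0, 0, 0], 0]
  ]
}}

```text
time: 30.92
tool_pos: [0.553, -0.2573, 0.1503]
tool_rot: [3.141, 0.0, 1.333]
contact_force: [-0.2, 0.2, -0.4]
opening: 0.0916
grip_force: 0.0
```

```bash
python3 go.py yellow
```

```text
30.925 [ 0.553  -0.2573  0.1503] [3.141 0.    1.333]
yellow pot@.15 (array([-0.012, -0.002,  0.005]), 'spin', np.float64(0.002)) bay@.15 (array([ 8.263e+00, -2.695e+00,  3.000e-03]), 'spin', np.float64(0.002))
```

{"name": "step_arm", "arguments": {
  "motion": [
    [[0, 0, 0.3], 0],
    [[0, 0, 0.7], 0],
    [[0, 0, 1.1], 0],
    [[0, 0, 1.4], 0],
    [[0, 0, 1.6], 0],
    [[0, 0, 1.73], 0],
    [[0, 0, 1.73], 0],
    [[0, 0, 1.73], 0],
    [[0, 0, 1.73], 0]
  ]
}}

```text
time: 32.05
tool_pos: [0.5531, -0.2583, 0.0469]
tool_rot: [3.14, 0.0, 1.332]
contact_force: [0.1, 0.5, -0.5]
opening: 0.0918
grip_force: 0.0
```

{"name": "step_arm", "arguments": {
  "motion": [
    [[0, 0, 0], 0],
    [[0, 0, 0], 0],
    [[0, 0, 0], 0],
    [[0, 0, 0], 0],
    [[0, 0, 0], 0],
    [[0, 0, 0], 0],
    [[0, 0, 0], 0],
    [[0, 0, 0], 0]
  ],
  "hand": 255
}}

```text
time: 33.05
tool_pos: [0.5528, -0.2581, 0.0463]
tool_rot: [3.142, 0.0, 1.332]
contact_force: [0.3, -0.2, -0.8]
opening: 0.0355
grip_force: 12.0
```

{"name": "step_arm", "arguments": {
  "motion": [
    [[0, 0, -0.1], 0],
    [[0, 0, -0.3], 0],
    [[0, 0, -0.6], 0],
    [[0, 0, -1.0], 0],
    [[0, 0, -1.4], 0],
    [[0, 0, -1.73], 0],
    [[0, 0, -1.73], 0],
    [[0, 0, -1.73], 0]
  ]
}}

```text
time: 34.05
tool_pos: [0.5525, -0.2578, 0.1499]
tool_rot: [-3.141, -0.0, 1.332]
contact_force: [-1.3, 0.2, -1.2]
opening: 0.0358
grip_force: 12.0
```

```bash
python3 go.py yellow
```

```text
34.05 [ 0.5525 -0.2578  0.1499] [-3.141 -0.     1.332]
yellow pot@.15 (array([-0.002,  0.004, -0.002]), 'spin', np.float64(0.001)) bay@.15 (array([ 8.271, -2.698, -0.   ]), 'spin', np.float64(0.001))
```

{"name": "step_arm", "arguments": {
  "motion": [
    [[0.4, -0.13, 0], 0],
    [[1.1, -0.36, 0], 0],
    [[1.9, -0.62, 0], 0],
    [[2.7, -0.88, 0], 0],
    [[3.5, -1.14, 0], 0],
    [[4.3, -1.4, 0], 0],
    [[5.1, -1.66, 0], 0],
    [[5.9, -1.93, 0], 0],
    [[6.7, -2.19, 0], 0],
    [[7.3, -2.38, 0], 0]
  ]
}}

```text
time: 35.3
tool_pos: [0.5158, 0.2042, 0.1493]
tool_rot: [-3.14, 0.001, 1.334]
contact_force: [0.2, -0.4, -0.5]
opening: 0.0361
grip_force: 12.0
```

{"name": "step_arm", "arguments": {
  "motion": [
    [[0.5, -0.16, 0], 0],
    [[0.8, -0.26, 0], 0],
    [[0.97, -0.32, 0], 0],
    [[0.97, -0.32, 0], 0],
    [[0.97, -0.32, 0], 0],
    [[0.97, -0.32, 0], 0]
  ]
}}

```text
time: 36.05
tool_pos: [0.5131, 0.2615, 0.1501]
tool_rot: [3.142, 0.0, 1.331]
contact_force: [-0.3, 0.1, -0.4]
opening: 0.0359
grip_force: 12.0
```

```bash
python3 go.py yellow
```

```text
36.05 [0.5131 0.2615 0.1501] [3.142 0.    1.331]
yellow pot@.15 (array([-8.253e+00,  2.701e+00,  3.000e-03]), 'spin', np.float64(-0.0)) bay@.15 (array([ 0.016, -0.011,  0.001]), 'spin', np.float64(-0.0))
```

{"name": "step_arm", "arguments": {
  "motion": [
    [[0, 0, 0.3], 0],
    [[0, 0, 0.7], 0],
    [[0, 0, 1.1], 0],
    [[0, 0, 1.4], 0],
    [[0, 0, 1.55], 0],
    [[0, 0, 1.65], 0],
    [[0, 0, 1.7], 0],
    [[0, 0, 1.73], 0],
    [[0, 0, 1.73], 0],
    [[0, 0, 1.73], 0]
  ]
}}

```text
time: 37.3
tool_pos: [0.513, 0.2625, 0.0465]
tool_rot: [3.141, -0.0, 1.332]
contact_force: [-0.9, -0.3, -1.1]
opening: 0.0358
grip_force: 12.0
```

{"name": "step_arm", "arguments": {
  "motion": [
    [[0, 0, 0.015], 0],
    [[0, 0, 0.03], 0],
    [[0, 0, 0.04], 0],
    [[0, 0, 0.045], 0],
    [[0, 0, 0.05], 0],
    [[0, 0, 0.055], 0],
    [[0, 0, 0.055], 0],
    [[0, 0, 0.055], 0]
  ]
}}

```text
time: 38.3
tool_pos: [0.5129, 0.2624, 0.0432]
tool_rot: [3.141, -0.0, 1.332]
contact_force: [-2.3, -0.4, 4.3]
opening: 0.0358
grip_force: 12.0
```

{"name": "step_arm", "arguments": {
  "motion": [
    [[0, 0, 0], 0],
    [[0, 0, 0], 0],
    [[0, 0, 0], 0],
    [[0, 0, 0], 0],
    [[0, 0, -0.3], 0],
    [[0, 0, -0.8], 0],
    [[0, 0, -1.3], 0],
    [[0, 0, -1.8], 0],
    [[0, 0, -2.2], 0],
    [[0, 0, -2.2], 0]
  ],
  "hand": 0
}}

```text
time: 39.55
tool_pos: [0.5139, 0.2628, 0.1767]
tool_rot: [3.138, -0.002, 1.332]
contact_force: [0.5, -0.0, 0.9]
opening: 0.0918
grip_force: 0.0
```

```bash
python3 - <<'E'
from h import *
c=robot.read_camera("scene"); cv2.imwrite("pics/s9.png",c["pixels"][120:340,120:500,::-1])
for k in("red","blue","green","yellow"):
  b=blobs(mask(c["pixels"],k)[150:240,310:470]);print(k,[onz(c,(q[0]+310,q[1]+150),.066) for s,q in b])
E
```

```text
red [array([0.46859558, 0.08825076, 0.066     ])]
blue [array([0.48338738, 0.14723812, 0.066     ])]
green [array([0.49847206, 0.20471781, 0.066     ])]
yellow [array([0.51267148, 0.26277412, 0.066     ])]
```

View pics/s9.png

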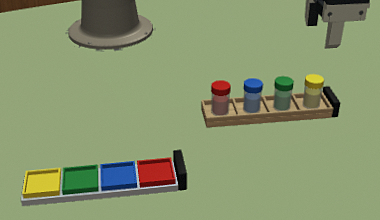

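All four pots stand upright, with yellow next to the black block (crop (314,90)), then green, blue and red, and the gripper is clear of them.

```bash
python3 -c "
from cell import robot
print(robot.hand_in())"
```

```text
the job is handed in; nothing more can be done
None
```

The job is handed in: all four pots stand upright in the bench rack in reverse order (yellow, green, blue, red from the black end), each about 1 mm from its bay centre in the last camera check, finished at about 40 s of the 102 s allowed.

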